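# Index and lock a reagent turntable

## Robot

A 6-joint arm with a two-finger parallel gripper is mounted at the origin on the work surface; the furniture and walls round the work are solid. World frame = base frame: x ahead of the robot, y to its left, z up, the work surface at z = 0. Lengths are in m, angles in rad, forces in N, time in s.
With the tool pointing down it reaches from about 0.225 to 0.875 m from the base axis. Payload 3.4 kg.
Tool frame: the origin (TCP) lies between the finger pads; the fingertips stand 19 mm ahead of it and the grasp point (between the pads) is the TCP; z points along the fingers, y is the line along which they close (so a half turn about z gives the same grasp; the last joint's range is limited). The gripper opens to 85 mm and grips with 20 to 120 N. Pads are 22 mm wide; open, the fingers measure 114 mm over their backs; the gripper's body (76 mm by 85 mm) begins 54 mm behind the grasp point. The pads swing forward as they close: fully open they stand 13 mm farther back than shut.
Start: joints at [-0.121, 0.276, 1.505, -0, 1.361, -0.121], TCP at [0.575, -0, 0.25] pointing down, gripper open.
Joint ranges: [-2.89, 2.89], [-0.75, 2.08], [0.22, 2.7], [-1.18, 4.32], [0.11, 2.71], [-2.7, 2.7]. Speed limits (rad/s): [2.57, 2.57, 3.14, 3.14, 3.14, 3.14].

## Interface

Orientations are given as a unit quaternion [w, x, y, z].
In Python, from rig import get_state, imaging, ticket gives the robot as it stands. The module is installed in compiled form; this text tells all that it offers.
- The arm moves only by the shell command python3 -m inch 'ROWS' [FORCE]. ROWS is JSON, a list of rows, each an object with "claw": the opening, from -1 (shut) to 1 (fully open); "travel": the shift along the world's x, y, z in units of 200 mm (1.0 is 200 mm), a list of three; "turn": the turn about the world's z in units of 180 degrees (1.0 is 180 degrees). A call has 1 to 5 rows; each row is the pose to reach, as a shift and turn from the pose commanded when the call began, turning the shorter way round; what a row does not reach only later rows make up. A row lasts 1/10 s, in which the tool goes at most 50 mm and 8.59 degrees, less where a joint would pass 70% of its speed; a pose out of reach is approached as far as the arm can. A call with a number of a shift or a turn outside -1 to 1 is refused whole. A call with a gripper value outside its range is refused whole. The fingers move at their own pace and stop on an object; FORCE is the grip in N (left out, the last holds). Time passes only in rows, so rows that repeat a pose let the fingers close. It gives the time, the measured TCP pose, the force, the opening and the grip force at its end, in the units of the state.
- get_state(): the state, without advancing time (a new reading comes with each control period).
- imaging.get_image(name): name is "scene" or "side" or "wrist"; returns the picture (400x640x3 uint8, red, green, blue); there is no depth.
- imaging.camera_params(name): a dict with "camera_matrix" (3x3 intrinsics, pixels), "cam_to_world" (4x4, takes a point from camera to world coordinates); the wrist camera has in their place "T_tool_cam" (4x4, takes a point from camera to tool coordinates, whose origin is the TCP and whose axes are the flange's). Camera axes: x right, y down, z forward; pixel columns grow to the right and rows downward; lengths in m; the calibration is good to about 2 mm. A picture is of the moment at which its call begins: read the wrist's pose just before it. camera_params takes no time and is no camera call.
- ticket.sign_off(): hands the job in; it is judged then, once.
The state is a dict: "clock": time; "qpos": joint angles; "qd": joint speeds; "effort": joint torques, N m; "position": TCP position; "ee_rot": TCP orientation; "contact_force": force on the tool from outside, world axes, zero at the start; "moment": the same for the moment, N m; "width": finger opening in m; "gripper_force": force on a finger pad.
Only numpy, scipy, OpenCV 4.12 (cv2) and the standard library are available. Lean on these libraries where they do the work, as an engineer would, in place of code of your own. Each camera call takes 0.05 s, during which the arm holds its last target. There are 200 camera calls.

## Task

Turn the turntable by pushing the upright posts on its rim until the brown reagent bottle stands in front at the pointer, and lock it there: tip the parked pawl over onto the rim so that its tooth ends fully down in a rim slot, holding the turntable. Work gently (never press the turntable or the pawl with more than 25 N), do not touch the four vessels on the turntable or let them tip, and leave the things standing round about alone.

Things in the scene. Friction and masses are not known exactly. Their poses are not given: they have to be found in the camera images.
- stand: Fixed stand. Origin on the bench, on the turntable's vertical axis; z up. Its -x axis is the front, roughly towards the robot: a 36 mm wide tongue with a 30 mm high V-shaped pointer sticks out there to 160 mm from the axis. On its +y side is the pawl bracket: a 46 mm wide foot out to 175 mm from the axis and two cheeks 56 mm high, 141 to 161 mm from the axis.
- hub: Steel spindle (60 mm thick, 12 to 21 mm above the bench) that carries the turntable, under its middle; origin on the turning axis at bench height. It does not turn and its own direction tells nothing.
- turntable_top (a point): On the turning axis, level with the turntable's top face (36 mm above the bench). The turntable is 244 mm across and 14 mm thick, turns either way without end, needs about 1.5 N at the posts and stays where it is left. Its four places, 45 mm from the axis, are 90 degrees apart, in line with four rim slots (14 mm wide, open outward, 97 to 122 mm from the axis). This point does not turn.
- post_height (a point): On the turning axis, 112 mm above the bench, a good height for pushing the posts; does not turn. The eight steel push posts are 10 mm thick, stand on a circle of radius 112 mm, reach from 36 to 130 mm above the bench, are 45 degrees apart and the nearest to each slot or place are 22.5 degrees to either side of it.
- pawl_hinge (a point): Hinge of the steel pawl, 150 mm from the turning axis on the stand's +y side, 46 mm up, axis along the stand's x. The pawl's bar (12 mm wide, 8 mm thick) reaches 66 mm from it. Parked, the bar leans about 25 degrees outward past upright, against a stop. Pushed inward past upright it falls of itself (100 g, damped) onto the rim, or onto a post if one is in its way, until that is turned away.
- pawl_end (a point): Free end of the pawl's bar, with a 10 mm thick, 16 mm wide cross pin, 62 mm from the hinge; when parked about 102 mm above the bench and 176 mm from the turning axis.
- pawl_tooth (a point): Middle of the tip face of the pawl's tooth (9 mm wide, 10 mm along the bar, 16 mm long, 41 mm from the hinge). About 36 mm above the bench when the tooth rides on the rim with no slot under it, 26 mm when fully down in a slot. It drops in when a slot comes under it and then blocks the turntable both ways, with about 2.5 mm of play.
- reagent_bottle: Brown squat reagent bottle with a broad blue cap, 56 mm across, 107 mm tall, 0.2 kg or less, standing loose on one of the turntable's four places; origin at the centre of its underside. It may stand up to 4 mm off the middle of its place, so its bearing gives the turntable's angle only to about 5 degrees.
- clear_bottle: Clear bottle with a white cap, 58 mm across, 128 mm tall, on another place; origin at the centre of its underside.
- flask: Round-bellied flask with a long thin neck, 46 mm across, 152 mm tall, on another place; origin at the centre of its underside.
- beaker: Open glass beaker, 52 mm across, 68 mm tall, on another place; origin at the centre of its underside.
- small_beaker: Empty glass beaker, 52 mm across, 68 mm tall, on the bench at the back right of the turntable; leave alone.
- sample_bottle: Clear bottle with a white cap, 58 mm across, 128 mm tall, on the bench at the back left of the turntable; leave alone.
Things that resemble listed ones, but are neither listed nor needed, are in the scene too. There is more than one size of the beaker; the one meant has the size given above.

How it is judged:
By the outcome, as a careful person would: the job done as asked, in the order asked, and still so for the second after the job is handed in, with the robot touching nothing.
It also fails if it takes over 72 s, if anything falls off the work surface, if the arm or the gripper's body presses on something with over 40 N, if the wrist force passes 120 N, or if a joint passes its speed limit or range.

## Working session

There is one attempt and no reset: what is moved stays moved. The work goes in short steps, Python scripts to look and compute and a shell command to move; the robot and the scene stay as the last step left them, time stands still between calls to the robot, and variables do not carry over. Pictures are saved under pics/ and viewed, at most 10 in all, crops included, and the job is handed in when it is done.

```bash
mkdir -p pics; python3 - <<'E'
from rig import get_state, imaging
import cv2
s=get_state();print(s)
for n in("scene","side"):
    cv2.imwrite(f"pics/{n}0.png",cv2.imread if 0 else imaging.get_image(n)[:,:,::-1])
    p=imaging.camera_params(n);print(n,p)
print(imaging.camera_params("wrist"))
E
```

```text
{'clock': 0.0, 'qpos': array([-1.21042193e-01,  2.76627292e-01,  1.50615641e+00,  2.03882363e-06,
        1.36069342e+00, -1.21003731e-01]), 'qd': array([-0.00032902,  0.00091568, -0.00107647, -0.00040338, -0.00085761,
       -0.0010708 ]), 'effort': array([ 6.20495921e-04, -4.16768074e+01, -2.45808578e+01, -1.52056768e-04,
        1.11346930e-02,  1.69860516e-05]), 'position': array([5.74500464e-01, 3.18059942e-05, 2.49411987e-01]), 'ee_rot': array([-7.42435600e-04,  7.07120217e-01,  7.07092718e-01, -5.80164482e-04]), 'contact_force': array([ 0.39219417, -0.57326049,  0.50168555]), 'moment': array([-0.01935987, -0.03196011,  0.02534697]), 'gripper_force': 0.0, 'width': 0.08512404070652042}
scene {'camera_matrix': array([[396.55495956,   0.        , 321.61208589],
       [  0.        , 396.55495956, 201.90465294],
       [  0.        ,   0.        ,   1.        ]]), 'cam_to_world': array([[ 0.56741456, -0.56061391,  0.6031192 , -0.05463056],
       [-0.82330116, -0.39931966,  0.40338445, -0.65001574],
       [ 0.01469442, -0.72543494, -0.68813387,  0.71956484],
       [ 0.        ,  
[... 309 characters left out ...]
715652, -0.03753631,  0.06534444, -0.35038563],
       [-0.00862851, -0.8045434 , -0.59383118,  0.66242417],
       [ 0.        ,  0.        ,  0.        ,  1.        ]])}
{'camera_matrix': array([[313.01675942,   0.        , 323.55066291],
       [  0.        , 313.01675942, 194.00108001],
       [  0.        ,   0.        ,   1.        ]]), 'T_tool_cam': array([[-1.65027130e-03, -9.54656991e-01, -2.97703386e-01,
         7.61607445e-02],
       [ 9.99998508e-01, -1.42331971e-03, -9.79117955e-04,
        -4.31108470e-04],
       [ 5.10994705e-04, -2.97704557e-01,  9.54657915e-01,
        -1.23953516e-01],
       [ 0.00000000e+00,  0.00000000e+00,  0.00000000e+00,
         1.00000000e+00]])}
```

View pics/scene0.png

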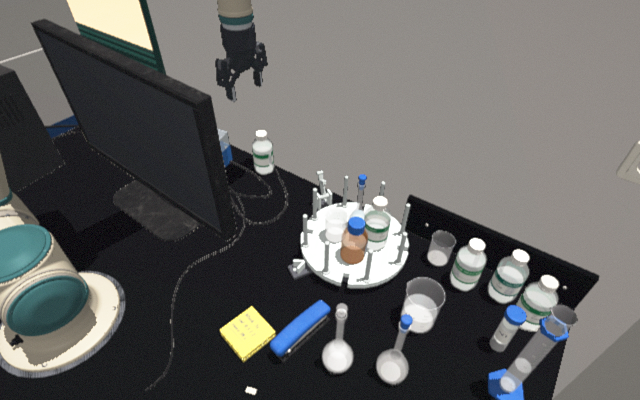

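View pics/side0.png

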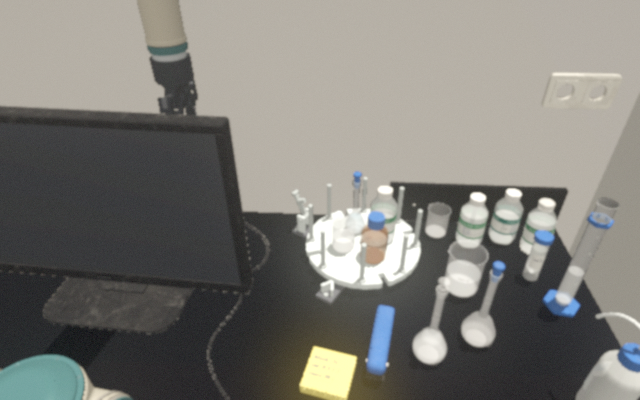

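The scene picture shows the turntable at about (354,243), with the brown bottle at (354,243), the pawl at (323,190) and the pointer at (298,267). In the side picture the turntable is at (363,245), the pawl at (300,212) and the pointer at (329,290).

```bash
python3 - <<'E'
import cv2
a=cv2.imread("pics/scene0.png")[165:290,280:420]
cv2.imwrite("pics/sc.png",cv2.resize(a,None,fx=4.8,fy=4.8,interpolation=cv2.INTER_CUBIC))
a=cv2.imread("pics/side0.png")[165:305,285:430]
cv2.imwrite("pics/si.png",cv2.resize(a,None,fx=4.2,fy=4.2,interpolation=cv2.INTER_CUBIC))
E
```

```text
(no output)
```

View pics/sc.png

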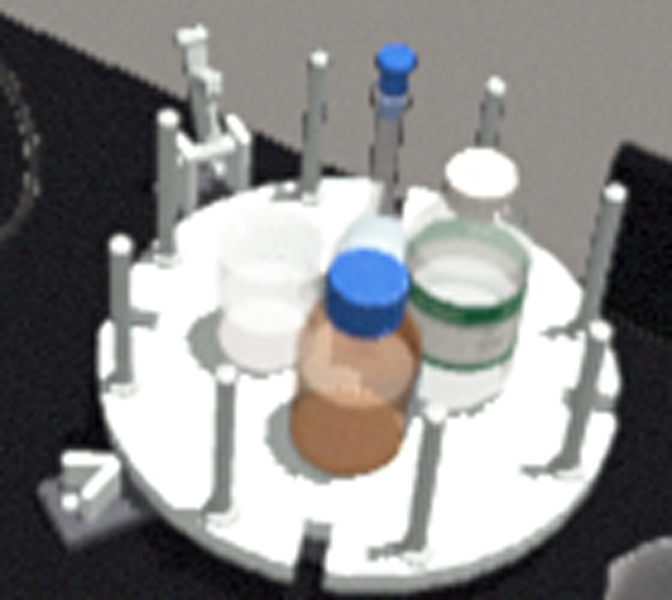

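View pics/si.png

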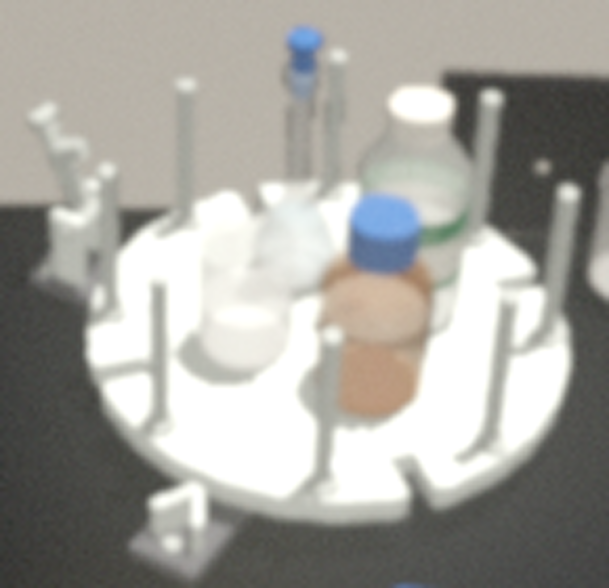

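```bash
cat > h.py <<'E'
import numpy as np
from rig import imaging
P={}
for n in("scene","side"):
    p=imaging.camera_params(n);P[n]=(p["camera_matrix"],p["cam_to_world"])
def proj(n,X):
    K,T=P[n];X=np.atleast_2d(X);c=(X-T[:3,3])@T[:3,:3];u=c@K.T;return u[:,:2]/u[:,2:]
def plane(n,uv,z):
    K,T=P[n];uv=np.atleast_2d(uv);d=np.c_[uv,np.ones(len(uv))]@np.linalg.inv(K).T@T[:3,:3].T
    return T[:3,3]+d*((z-T[2,3])/d[:,2])[:,None]
E
cat > m.py <<'E'
from h import *
from scipy.optimize import least_squares
A=np.array([(169,118),(122,243),(226,373),(435,413),(600,330),(615,191),(495,86),(318,59)])/4.8+[280,165]
B=np.array([(108,170),(158,285),(332,333),(508,295),(568,190),(490,97),(338,55),(187,85)])/4.2+[285,165]
k=np.arange(8)*np.pi/4
def X(q): return np.c_[q[0]+.112*np.cos(q[2]+k),q[1]+.112*np.sin(q[2]+k),np.full(8,q[3])]
f=lambda q:np.r_[proj("scene",X(q))-A,proj("side",X(q))-B].ravel()
c=plane("scene",A,.13).mean(0)
best=min((least_squares(f,[c[0],c[1],p,.13]) for p in np.arange(-3,3.2,.5)),key=lambda r:r.cost)
q=best.x;print("center",q[:2],"z",q[3],"phase",np.degrees(q[2])%360,"rms",np.sqrt(2*best.cost/32))
def tri(a,b):
    a=np.array(a)/4.8+[280,165];b=np.array(b)/4.2+[285,165]
    r=least_squares(lambda x:np.r_[proj("scene",x)[0]-a,proj("side",x)[0]-b],[*q[:2],.1]);x=r.x;d=x[:2]-q[:2]
    return x,"r",np.hypot(*d),"bearing",np.degrees(np.arctan2(d[1],d[0]))%360,r.cost
for n,a,b in[("pawlend",(192,36),(43,113)),("V end",(70,460),(155,515)),("Vend2",(72,500),(172,540)),("Vapex",(115,465),(200,490)),("cap",(370,270),(387,215)),("slot",(312,530),(412,465))]:print(n,*tri(a,b))
E
python3 m.py
```

```text
center [ 0.48619866 -0.38045683] z 0.12827479018553276 phase 89.051457152132 rms 0.41601245929065594
pawlend [ 0.56921526 -0.22621963  0.10407006] r 0.1751595569977713 bearing 61.70909512732557 0.036321024820061026
V end [ 0.36600664 -0.30010722  0.01960888] r 0.14457586357359892 bearing 146.23686115550288 0.7236731649991218
Vend2 [ 0.35444807 -0.3097624   0.0133307 ] r 0.14951896455337016 bearing 151.78298529945837 0.035711871285943456
Vapex [ 0.37163986 -0.32180713  0.02974134] r 0.1286992847191031 bearing 152.88929838887088 0.017134673925652173
cap [ 0.44428099 -0.40315063  0.1428533 ] r 0.04766654103815194 bearing 208.4306598450923 0.3415084435423984
slot [ 0.38244681 -0.4197384   0.04355194] r 0.11093911803287586 bearing 200.73720320798492 0.26425226897870857
```

```bash
python3 - <<'E'
from h import *
for n,u in[("scene",(263,172)),("scene",(439,263)),("scene",(465,288)),("scene",(158,210)),("scene",(118,190)),("scene",(205,230)),("side",(120,300)),("side",(190,290)),("side",(60,300)),("scene",(418,327)),("scene",(228,160)),("scene",(275,350))]:print(n,u,plane(n,u,0)[0].round(3))
# monitor: edge corners bottom right; assume vertical plane -> print rays at heights
for z in(.1,.3,.4,.45,.5):print(z,"scene BR(220,225)",plane("scene",(220,225),z)[0].round(3),"TR(205,95)",plane("scene",(205,97),z)[0].round(3),"TL(45,30)",plane("scene",(45,35),z)[0].round(3),"side TR(232,120)",plane("side",(232,120),z)[0].round(3),"side BR(243,283)",plane("side",(243,283),z)[0].round(3))
c=np.array([.4862,-.3805])
for b in range(191,138,-5):
    a=np.radians(b);print(b,(c+.114*np.array([np.cos(a),np.sin(a)])).round(4))
for r in(.24,.215,.2,.19,.17,.16):print(r,(c+r*np.array([np.cos(np.radians(61.7)),np.sin(np.radians(61.7))])).round(4))
E
```

```text
scene (263, 172) [ 0.581 -0.021  0.   ]
scene (439, 263) [ 0.565 -0.561  0.   ]
scene (465, 288) [ 0.533 -0.634  0.   ]
scene (158, 210) [0.308 0.096 0.   ]
scene (118, 190) [ 0.296  0.245 -0.   ]
scene (205, 230) [ 0.329 -0.053  0.   ]
side (120, 300) [0.322 0.099 0.   ]
side (190, 290) [ 0.358 -0.032  0.   ]
side (60, 300) [0.314 0.219 0.   ]
scene (418, 327) [ 0.39  -0.589  0.   ]
scene (228, 160) [0.564 0.099 0.   ]
scene (275, 350) [ 0.19  -0.387  0.   ]
0.1 scene BR(220,225) [ 0.304 -0.151  0.1  ] TR(205,95) [0.669 0.28  0.1  ] TL(45,30) [0.644 1.156 0.1  ] side TR(232,120) [0.936 0.009 0.1  ] side BR(243,283) [ 0.292 -0.168  0.1  ]
0.3 scene BR(220,225) [ 0.188 -0.312  0.3  ] TR(205,95) [ 0.435 -0.02   0.3  ] TL(45,30) [0.419 0.573 0.3  ] side TR(232,120) [ 0.523 -0.119  0.3  ] side BR(243,283) [ 0.108 -0.233  0.3  ]
0.4 scene BR(220,225) [ 0.13  -0.393  0.4  ] TR(205,95) [ 0.319 -0.17   0.4  ] TL(45,30) [0.306 0.281 0.4  ] side TR(232,120) [ 0.316 -0.183  0.4  ] side BR(243,283) [ 0.016 -0.265  0.4  ]
0.45 scene BR(220,225) [ 0.101 -0.433  0.45 ] TR(205,95) [ 0.26  -0.246  0.45 ] TL(45,30) [0.249 0.136 0.45 ] side TR(232,120) [ 0.213 -0.215  0.45 ] side BR(243,283) [-0.03  -0.282  0.45 ]
0.5 scene BR(220,225) [ 0.072 -0.473  0.5  ] TR(205,95) [ 0.202 -0.321  0.5  ] TL(45,30) [ 0.193 -0.01   0.5  ] side TR(232,120) [ 0.11  -0.247  0.5  ] side BR(243,283) [-0.076 -0.298  0.5  ]
191 [ 0.3743 -0.4023]
186 [ 0.3728 -0.3924]
181 [ 0.3722 -0.3825]
176 [ 0.3725 -0.3725]
171 [ 0.3736 -0.3627]
166 [ 0.3756 -0.3529]
161 [ 0.3784 -0.3434]
156 [ 0.3821 -0.3341]
151 [ 0.3865 -0.3252]
146 [ 0.3917 -0.3168]
141 [ 0.3976 -0.3088]
0.24 [ 0.6    -0.1692]
0.215 [ 0.5881 -0.1912]
0.2 [ 0.581  -0.2044]
0.19 [ 0.5763 -0.2132]
0.17 [ 0.5668 -0.2308]
0.16 [ 0.5621 -0.2396]
```

```bash
python3 -m inch '[{"claw":-1,"travel":[-0.55,-1,0],"turn":0},{"claw":-1,"travel":[-0.55,-1,0],"turn":0},{"claw":-1,"travel":[-0.55,-1,0],"turn":0},{"claw":-1,"travel":[-0.55,-1,0],"turn":0},{"claw":-1,"travel":[-0.55,-1,0],"turn":0}]' 20
python3 -m inch '[{"claw":-1,"travel":[-0.45,-1,0],"turn":0},{"claw":-1,"travel":[-0.45,-1,0],"turn":0},{"claw":-1,"travel":[-0.45,-1,0],"turn":0},{"claw":-1,"travel":[-0.45,-1,0],"turn":0},{"claw":-1,"travel":[-0.45,-1,0],"turn":0}]'
python3 -m inch '[{"claw":-1,"travel":[0,-0.075,-0.1],"turn":0},{"claw":-1,"travel":[0,-0.075,-0.1],"turn":0}]'
python3 - <<'E'
from rig import imaging
import cv2
a=imaging.get_image("scene")[120:320,240:500,::-1]
cv2.imwrite("pics/a1.png",cv2.resize(a,None,fx=2.9,fy=2.9,interpolation=cv2.INTER_CUBIC))
E
```

```text
clock: 0.6
position: [0.4629, -0.2025, 0.25]
ee_rot: [-0.0, 0.708, 0.706, -0.001]
contact_force: [0.2, 0.8, 1.0]
width: 0.0121
gripper_force: 0.0
clock: 1.1
position: [0.3728, -0.404, 0.2498]
ee_rot: [0.0, 0.708, 0.706, -0.001]
contact_force: [-0.4, -0.1, 0.1]
width: 0.0
gripper_force: 0.0
clock: 1.3
position: [0.3735, -0.4157, 0.2276]
ee_rot: [-0.002, 0.708, 0.706, 0.0]
contact_force: [-0.2, 1.0, 0.1]
width: -0.0001
gripper_force: 0.0
```

View pics/a1.png

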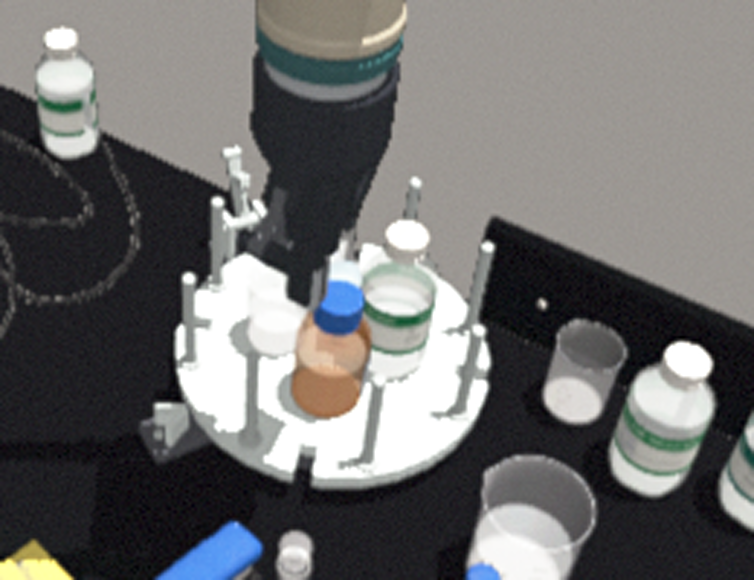

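The gripper appears at crop (320,300), apparently behind the bottle; I will check that against the projection.

```bash
python3 - <<'E'
from h import *
for z in(.31,.21,.12):
    for n in P:
        p=proj(n,[.3735,-.4157,z])[0];print(z,n,p.round(1),((p-[240,120])*2.9).round(0))
for n in P:print(n,P[n][1].round(3).tolist())
E
cat > w.py <<'E'
import cv2,sys
from rig import imaging
cv2.imwrite("pics/"+sys.argv[2],imaging.get_image(sys.argv[1])[:,:,::-1])
E
python3 w.py side a2.png
```

```text
0.31 scene [349.1 179.1] [316. 171.]
0.31 side [393.2 160.2] [444. 116.]
0.21 scene [345.6 222.2] [306. 297.]
0.21 side [388.  210.5] [429. 262.]
0.12 scene [343.  254.4] [299. 390.]
0.12 side [384.  249.3] [418. 375.]
scene [[0.567, -0.561, 0.603, -0.055], [-0.823, -0.399, 0.403, -0.65], [0.015, -0.725, -0.688, 0.72], [0.0, 0.0, 0.0, 1.0]]
side [[0.075, -0.593, 0.802, -0.225], [-0.997, -0.038, 0.065, -0.35], [-0.009, -0.805, -0.594, 0.662], [0.0, 0.0, 0.0, 1.0]]
```

View pics/a2.png

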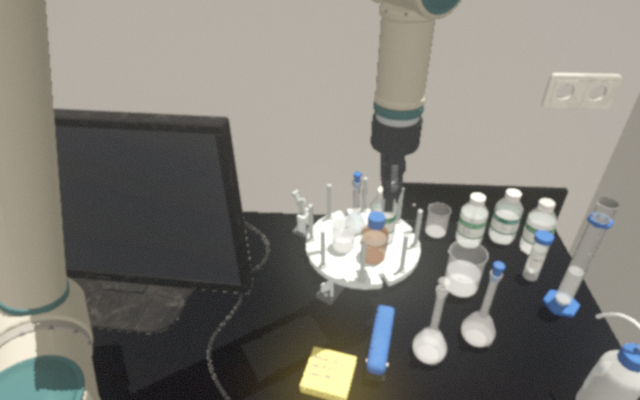

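The gripper stands where projected (scene crop (306,297)), over the front gap between the posts. Descending.

```bash
python3 -m inch '[{"claw":-1,"travel":[0,0,-0.15],"turn":0},{"claw":-1,"travel":[0,0,-0.3],"turn":0},{"claw":-1,"travel":[0,0,-0.45],"turn":0},{"claw":-1,"travel":[0,0,-0.56],"turn":0},{"claw":-1,"travel":[0,0,-0.56],"turn":0}]'
python3 - <<'E'
import numpy as np
c=np.array([.4862,-.3805])
# finger bearing = post bearing+8.0 ; r .116; tool turn keeps face radial
for b in [197,193,190,187,183,179,175,171,167,163,159,155,151,147,143,139,137]:
    a=np.radians(b);p=c+.116*np.array([np.cos(a),np.sin(a)]);print(b,((p-[.3735,-.415])/.2).round(3),round((b-179)/180 if b<179 else 0,3))
E
```

```text
clock: 1.9
position: [0.3743, -0.412, 0.1163]
ee_rot: [-0.003, 0.707, 0.708, 0.001]
contact_force: [-0.8, 0.7, -0.1]
width: -0.0001
gripper_force: 0.0
197 [0.009 0.003] 0
193 [-0.002  0.042] 0
190 [-0.008  0.072] 0
187 [-0.012  0.102] 0
183 [-0.016  0.142] 0
179 [-0.016  0.183] 0
175 [-0.014  0.223] -0.022
171 [-0.009  0.263] -0.044
167 [-0.002  0.303] -0.067
163 [0.009 0.342] -0.089
159 [0.022 0.38 ] -0.111
155 [0.038 0.418] -0.133
151 [0.056 0.454] -0.156
147 [0.077 0.488] -0.178
143 [0.1   0.522] -0.2
139 [0.126 0.553] -0.222
137 [0.139 0.568] -0.233
```

```bash
python3 -m inch '[{"claw":-1,"travel":[-0.002,0.042,0],"turn":0},{"claw":-1,"travel":[-0.008,0.072,0],"turn":0},{"claw":-1,"travel":[-0.012,0.102,0],"turn":0},{"claw":-1,"travel":[-0.016,0.142,0],"turn":0},{"claw":-1,"travel":[-0.016,0.183,0],"turn":0}]'
python3 -m inch '[{"claw":-1,"travel":[0.002,0.04,0],"turn":-0.022},{"claw":-1,"travel":[0.007,0.08,0],"turn":-0.044},{"claw":-1,"travel":[0.014,0.12,0],"turn":-0.067},{"claw":-1,"travel":[0.025,0.159,0],"turn":-0.089},{"claw":-1,"travel":[0.038,0.197,0],"turn":-0.111}]'
python3 -m inch '[{"claw":-1,"travel":[0.016,0.038,0],"turn":-0.022},{"claw":-1,"travel":[0.034,0.074,0],"turn":-0.044},{"claw":-1,"travel":[0.055,0.108,0],"turn":-0.067},{"claw":-1,"travel":[0.078,0.142,0],"turn":-0.089},{"claw":-1,"travel":[0.078,0.142,0],"turn":-0.089}]'
python3 - <<'E'
from rig import imaging
import cv2
a=imaging.get_image("scene")[165:290,280:420,::-1]
cv2.imwrite("pics/a3.png",cv2.resize(a,None,fx=4.8,fy=4.8,interpolation=cv2.INTER_CUBIC))
E
```

```text
clock: 2.4
position: [0.3725, -0.3788, 0.1195]
ee_rot: [0.002, 0.707, 0.707, -0.0]
contact_force: [1.1, -2.4, 0.8]
width: -0.0002
gripper_force: 1.0
clock: 2.9
position: [0.3795, -0.3388, 0.1189]
ee_rot: [0.001, 0.82, 0.573, -0.0]
contact_force: [-0.3, -1.9, -0.3]
width: 0.0
gripper_force: 0.9
clock: 3.4
position: [0.395, -0.3093, 0.1185]
ee_rot: [-0.0, 0.891, 0.454, 0.0]
contact_force: [0.0, -0.1, -0.5]
width: -0.0001
gripper_force: 0.0
```

View pics/a3.png

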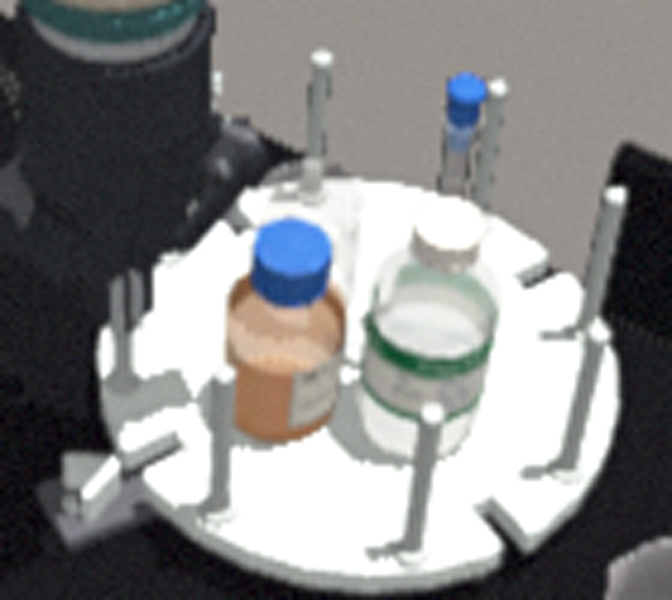

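The turntable has turned about 45°; the bottle stands upright at (288,340), and the front slot at (150,448) is just short of the pointer at (95,480). Fitting the post tops for the exact angle.

```bash
python3 - <<'E'
from h import *
from scipy.optimize import least_squares
k=np.arange(8)*np.pi/4;c=[.4862,-.38046]
def fit(a,i):
    A=np.array(a)/4.8+[280,165]
    def X(t):return np.c_[c[0]+.112*np.cos(t+k[i]),c[1]+.112*np.sin(t+k[i]),np.full(len(i),.1283)]
    r=least_squares(lambda q:(proj("scene",X(q[0]))+q[1:]-A).ravel(),[np.radians(89),0,0]);return np.degrees(r.x[0]),r.x[1:],r.cost
i=[2,3,4,5,6,7]
print(fit([(226,373),(435,413),(600,330),(615,191),(495,86),(318,59)],i))
print(fit([(224,374),(432,411),(598,330),(614,192),(498,88),(321,59)],i))
for n in(143.4,142,141,140,139.3,139,138,137.3):
    a=np.radians(n);b=np.radians(143);print(n,((.116*np.array([np.cos(a)-np.cos(b),np.sin(a)-np.sin(b)]))/.2).round(3))
E
```

```text
(np.float64(89.02033056885404), array([-0.15971778,  0.04446002]), np.float64(0.16151698621221827))
(np.float64(88.49660227721617), array([-0.19448374,  0.01556273]), np.float64(0.4659109372738743))
143.4 [-0.002 -0.003]
142 [0.006 0.008]
141 [0.012 0.016]
140 [0.019 0.024]
139.3 [0.023 0.029]
139 [0.025 0.031]
138 [0.032 0.039]
137.3 [0.037 0.044]
```

```bash
python3 -m inch '[{"claw":-1,"travel":[0.009,0.012,0],"turn":0},{"claw":-1,"travel":[0.018,0.023,0],"turn":-0.01},{"claw":-1,"travel":[0.027,0.034,0],"turn":-0.02},{"claw":-1,"travel":[0.027,0.034,0],"turn":-0.02}]'
python3 -m inch '[{"claw":-1,"travel":[-0.04,-0.07,0],"turn":0},{"claw":-1,"travel":[-0.04,-0.07,0.2],"turn":0},{"claw":-1,"travel":[-0.04,-0.07,0.45],"turn":0},{"claw":-1,"travel":[-0.04,-0.07,0.6],"turn":0},{"claw":-1,"travel":[-0.04,-0.07,0.6],"turn":0}]'
```

```text
clock: 3.85
position: [0.4002, -0.3035, 0.1182]
ee_rot: [-0.0, 0.905, 0.426, -0.0]
contact_force: [-0.6, 0.9, 0.1]
width: -0.0001
gripper_force: 0.0
clock: 4.35
position: [0.3943, -0.32, 0.2432]
ee_rot: [0.005, 0.905, 0.426, 0.002]
contact_force: [0.6, -0.1, -0.4]
width: 0.0001
gripper_force: 0.0
```

```bash
python3 -m inch '[{"claw":-1,"travel":[0.95,0.68,0],"turn":0.02},{"claw":-1,"travel":[0.95,0.68,0],"turn":0.063},{"claw":-1,"travel":[0.95,0.68,0],"turn":0.063},{"claw":-1,"travel":[0.95,0.68,0],"turn":0.063},{"claw":-1,"travel":[0.95,0.68,0],"turn":0.063}]'
python3 -m inch '[{"claw":-1,"travel":[0.095,0.06,-0.05],"turn":0},{"claw":-1,"travel":[0.095,0.06,-0.05],"turn":0}]'
python3 - <<'E'
from h import *
from rig import get_state
s=get_state();print(s['qpos'].round(3),s['position'].round(4),s['ee_rot'].round(3))
R=lambda p:np.sqrt(p[0]**2+p[1]**2-.0694**2)
q=s['qpos'];q0=[-.121,.2766,1.506]
M=np.array([[np.sin(a[1]),np.sin(a[1]+a[2])] for a in(q0,q)]);print("L",np.linalg.solve(M,[R([.5745,0]),R(s['position'])]))
for uv in((397,15),(430,15)):
  for z in(.4,.45,.5,.55,.6):print(uv,z,plane("side",uv,z)[0].round(3))
import cv2
from rig import imaging
a=imaging.get_image("scene")[:,:,::-1];b=imaging.get_image("side")[:,:,::-1]
cv2.imwrite("pics/b1.png",np.vstack([cv2.resize(a[130:320,240:460],None,fx=2,fy=2),np.hstack([cv2.resize(b[:,100:380],(280,200))[:,:280],np.zeros((200,160,3),np.uint8)])])[:, :440])
E
```

```text
clock: 4.85
position: [0.5842, -0.1794, 0.2368]
ee_rot: [-0.001, 0.858, 0.514, 0.0]
contact_force: [-0.6, -0.7, 0.8]
width: -0.0005
gripper_force: 0.0
clock: 5.05
position: [0.6025, -0.1674, 0.2252]
ee_rot: [-0.002, 0.857, 0.515, -0.001]
contact_force: [-0.5, 0.1, -0.6]
width: -0.0
gripper_force: 0.0
[-3.830e-01  3.670e-01  1.431e+00  1.000e-03  1.347e+00  1.060e-01] [ 0.6025 -0.1674  0.2252] [-0.002  0.857  0.515 -0.001]
L [0.61119432 0.41260424]
(397, 15) 0.4 [ 0.925 -0.448  0.4  ]
(397, 15) 0.45 [ 0.705 -0.43   0.45 ]
(397, 15) 0.5 [ 0.486 -0.411  0.5  ]
(397, 15) 0.55 [ 0.267 -0.392  0.55 ]
(397, 15) 0.6 [ 0.048 -0.374  0.6  ]
(430, 15) 0.4 [ 0.928 -0.529  0.4  ]
(430, 15) 0.45 [ 0.708 -0.495  0.45 ]
(430, 15) 0.5 [ 0.488 -0.461  0.5  ]
(430, 15) 0.55 [ 0.269 -0.427  0.55 ]
(430, 15) 0.6 [ 0.049 -0.393  0.6  ]
```

View pics/b1.png

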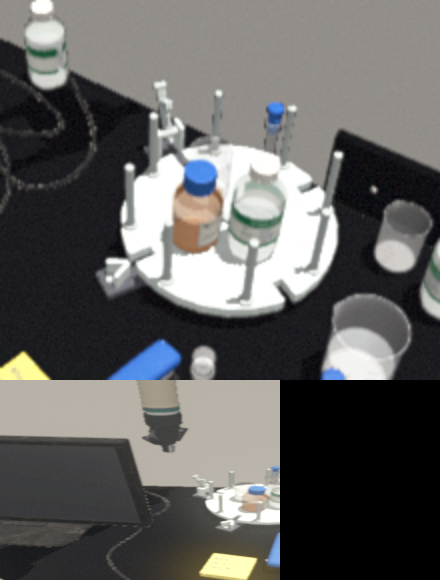

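The gripper is clear of everything, the bottle and slot line up with the pointer at (118,268), and the pawl is parked at (165,110). Descending outside it, then pushing inward.

```bash
python3 -m inch '[{"claw":-1,"travel":[0,0,-0.15],"turn":0},{"claw":-1,"travel":[0,0,-0.3],"turn":0},{"claw":-1,"travel":[0,0,-0.45],"turn":0},{"claw":-1,"travel":[0,0,-0.565],"turn":0},{"claw":-1,"travel":[0,0,-0.565],"turn":0}]'
python3 -m inch '[{"claw":-1,"travel":[-0.05,-0.09,0],"turn":0},{"claw":-1,"travel":[-0.1,-0.185,0],"turn":0},{"claw":-1,"travel":[-0.115,-0.21,0],"turn":0},{"claw":-1,"travel":[-0.13,-0.235,0],"turn":0}]'
python3 -m inch '[{"claw":-1,"travel":[-0.013,-0.024,0],"turn":0},{"claw":-1,"travel":[-0.026,-0.048,0],"turn":0},{"claw":-1,"travel":[-0.039,-0.072,0],"turn":0}]'
```

```text
clock: 5.65
position: [0.5977, -0.17, 0.1121]
ee_rot: [-0.003, 0.859, 0.513, -0.003]
contact_force: [-0.8, -0.4, -0.8]
width: 0.0001
gripper_force: 0.0
clock: 6.05
position: [0.5755, -0.2177, 0.1168]
ee_rot: [0.001, 0.859, 0.512, 0.001]
contact_force: [0.1, 0.2, -0.5]
width: 0.0002
gripper_force: 0.2
clock: 6.35
position: [0.5676, -0.2312, 0.1155]
ee_rot: [0.0, 0.858, 0.513, 0.0]
contact_force: [0.0, -0.0, -0.1]
width: 0.0003
gripper_force: 0.0
```

```bash
python3 -m inch '[{"claw":-1,"travel":[-0.013,-0.024,0],"turn":0},{"claw":-1,"travel":[-0.026,-0.048,0],"turn":0},{"claw":-1,"travel":[-0.036,-0.066,0],"turn":0},{"claw":-1,"travel":[-0.036,-0.066,0],"turn":0},{"claw":-1,"travel":[-0.036,-0.066,0],"turn":0}]'
python3 -m inch '[{"claw":-1,"travel":[0.1,0.185,0],"turn":0},{"claw":-1,"travel":[0.2,0.37,0],"turn":0},{"claw":-1,"travel":[0.2,0.37,0.25],"turn":0},{"claw":-1,"travel":[0.2,0.37,0.5],"turn":0},{"claw":-1,"travel":[0.2,0.37,0.5],"turn":0}]'
python3 - <<'E'
import cv2,numpy as np
from rig import imaging
a=imaging.get_image("scene")[165:290,280:420,::-1];b=imaging.get_image("side")[190:310,290:440,::-1]
r=lambda x:cv2.resize(x,(400,int(400*x.shape[0]/x.shape[1])),interpolation=cv2.INTER_CUBIC)[:320]
cv2.imwrite("pics/b2.png",np.hstack([r(a),r(b)]))
E
```

```text
clock: 6.85
position: [0.5604, -0.2445, 0.1153]
ee_rot: [-0.0, 0.858, 0.513, 0.0]
contact_force: [-0.1, -0.6, -0.5]
width: -0.0002
gripper_force: 0.0
clock: 7.35
position: [0.6048, -0.1711, 0.2232]
ee_rot: [0.006, 0.858, 0.514, 0.005]
contact_force: [0.4, -0.5, 0.7]
width: 0.0
gripper_force: 0.0
```

View pics/b2.png

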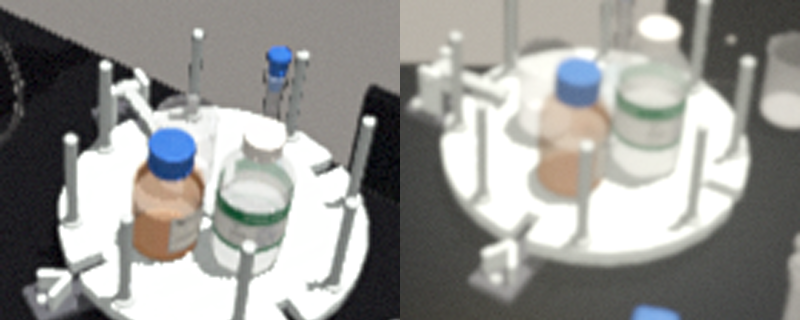

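```bash
python3 - <<'E'
from h import *
c=np.array([.4862,-.38046]);u=np.array([np.cos(np.radians(61.7)),np.sin(np.radians(61.7))]);v=np.array([-u[1],u[0]])
f=400/140;g=400/150
for nm,th in(("down",0),("ride",14)):
  t=np.radians(th)
  for L in(0,40,62,66):
    X=np.r_[c+u*(.15-L*.001*np.cos(t)),.046+L*.001*np.sin(t)]
    print(nm,L,((proj("scene",X)[0]-[280,165])*f).round(0),((proj("side",X)[0]-[290,190])*g+[400,0]).round(0))
import cv2
from rig import imaging
a=imaging.get_image("scene")[185:225,305:350,::-1];b=imaging.get_image("side")[200:245,295:340,::-1]
r=lambda x:cv2.resize(x,(400,400),interpolation=cv2.INTER_CUBIC)
cv2.imwrite("pics/b3.png",np.hstack([r(a),r(b)]))
for nm,th in(("down",0),("ride",14)):
  t=np.radians(th)
  for L in(0,62):
    X=np.r_[c+u*(.15-L*.001*np.cos(t)),.046+L*.001*np.sin(t)]
    print("b3",nm,L,((proj("scene",X)[0]-[305,185])*[400/45,10]).round(0),((proj("side",X)[0]-[295,200])*400/45+[400,0]).round(0))
E
```

```text
down 0 [126.  89.] [441.  69.]
down 40 [148. 117.] [480.  85.]
down 62 [160. 133.] [502.  93.]
down 66 [163. 136.] [506.  95.]
ride 0 [126.  89.] [441.  69.]
ride 40 [148. 108.] [478.  75.]
ride 62 [160. 119.] [500.  79.]
ride 66 [162. 121.] [504.  79.]
b3 down 0 [171. 110.] [492. 142.]
b3 down 62 [277. 266.] [695. 222.]
b3 ride 0 [171. 110.] [492. 142.]
b3 ride 62 [276. 217.] [688. 173.]
```

View pics/b3.png

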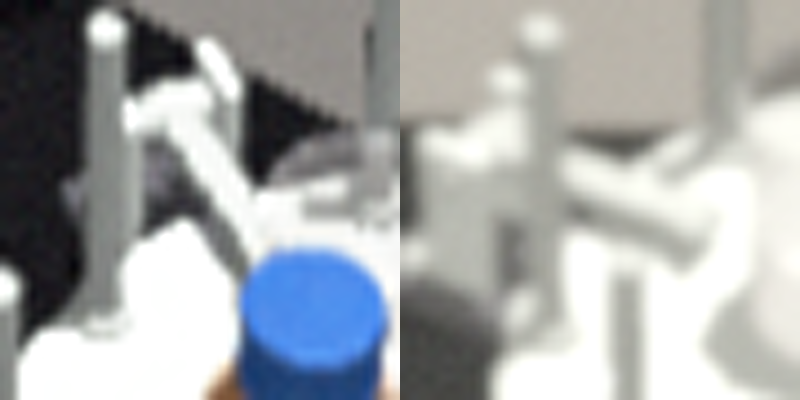

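The side crop puts the pin at about (700,222), against a predicted (695,222) for "down" and (688,173) for "riding". The tooth is fully down in the slot, all vessels are standing, and the arm is clear.

```bash
python3 -c "
from rig import ticket
print(ticket.sign_off())"
```

```text
the job is handed in; nothing more can be done
None
```

The brown reagent bottle stands at the pointer, the pawl's tooth is down in the rim slot (judged from the pawl end's height in both camera views, not nudge-tested), and the job is handed in at about 7.5 s.

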